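# Probe a film strip with sprung contact tweezers

## Robot

A 6-joint arm with a two-finger parallel gripper is mounted at the origin on a cart in front of the work surface, level with it; the furniture and walls round the work are solid. World frame = base frame: x ahead of the robot, y to its left, z up, the work surface at z = 0. Lengths are in mm, angles in rad, forces in N, time in s.
With the tool pointing down it reaches from about 350 to 975 mm from the base axis. Payload 7.1 kg.
Tool frame: the origin (TCP) lies at the very end of the fingers, on their centre line; the grasp point (between the pads) lies 19 mm behind it (ctrl.grasp_offset is the distance from the TCP to the grasp point, in mm); z points along the fingers, y is the line along which they close (so a half turn about z gives the same grasp; the last joint's range is limited). The gripper opens to 88 mm and grips with 3 to 60 N. Pads are 20 mm wide; open, the fingers measure 115 mm over their backs; the gripper's body (75 mm by 178 mm) begins 61 mm behind the grasp point.
Start: joints at [1.308, 0.423, 1.63, -0, 1.089, -0.019], TCP at [150.839, 606.508, 222.675] pointing down, gripper open.
Joint ranges: [-3, 3], [-0.9, 2.11], [0.09, 2.58], [-1.31, 4.45], [0.11, 2.69], [-2.54, 2.54]. Speed limits (rad/s): [2.39, 2.39, 3.01, 3.14, 3.14, 3.14].

## Interface

Orientations are given as a rotation vector (axis times angle).
In Python, from workcell import ctrl, viewer, ticket, models gives the robot as it stands.
- The arm moves only by the tool play_rows, never from a script. Its arguments are lists of equal length, an entry for each row: "dp": the shift along the world's x, y, z in mm, a list of three; "yaw": the turn about the world's z in degrees. In form: {"dp": [[tx, ty, tz], ...], "yaw": [yaw, ...]}. A call has 1 to 8 rows; each row shifts and turns the commanded pose from where the row before left it; what a row does not reach is not made up. A row lasts 1/12 s, in which the tool goes at most 41.7 mm and 7.16 degrees, less where a joint would pass 70% of its speed; a pose out of reach is approached as far as the arm can. A call is refused whole if a number of a shift passes 41.7 or a number of a turn 7.16, either way. A call with a gripper value outside its range is refused whole. "gripper" is the closure, from 0 (fully open) to 1 (shut), set as the call begins (left out, the last holds). The fingers move at their own pace and stop on an object; the grip force is fixed at half the most. Time passes only in rows, so rows that do not move let the fingers close. It gives the time, the measured TCP pose, the force, the opening and the grip force at its end, in the units of the state.
- ctrl.get_obs(): the state, without advancing time (a new reading comes with each control period).
- viewer.get_image(name): name is "scene" or "top"; returns a dict with "pixels" (420x560x3 uint8, red, green, blue), "range_z" (420x560 float32, mm along the optical axis (not along the pixel's ray), 0 where there is no reading), "fx", "fy", "cx", "cy" (pixels), "T" (4x4, takes a point from camera to world coordinates). Camera axes: x right, y up, looking along -z (the intrinsics and any distortion apply to the point x, -y, -z); pixel columns grow to the right and rows downward; lengths in mm; the calibration is good to about 2 mm. A picture is of the moment at which its call begins.
- ticket.close_job(): hands the job in; it is judged then, once.
Trained networks look in a picture, given as the dict that the camera call returned (one of the last four; its "shot" number tells which), for a name from the list of things; names that differ only in an ending like _2 or _b are one class to them, and where a whole thing is asked for, a point or a joint stands for the part that bears it (a point fixed in the world has none). Each returns a list of dicts, best first, with "conf" (0 to 1); they miss things now and then, are a little off and sometimes report something else, mostly with a low value. They report only what shows in the picture. A call takes as long as a camera call. They do not tell look-alikes from the thing itself.
- models.look_for(picture, name): "bbox" ([centre column, centre row, width, height] in pixels, round what is visible of it).
- models.landmark_of(picture, name): "location" ([column, row] in pixels: a listed point, or the origin of a listed thing).
The state is a dict: "t": time; "qpos": joint angles; "qvel": joint speeds; "joint_torque": joint torques, N m; "ee_pos": TCP position; "orientation": TCP orientation; "ft_force": force on the tool from outside, world axes, zero at the start; "moment": the same for the moment, N m; "width": finger opening in mm; "grasp_force": force on a finger pad.
Only numpy, scipy, OpenCV 4.12 (cv2) and the standard library are available. Lean on these libraries where they do the work, as an engineer would, in place of code of your own. Each camera call takes 0.05 s, during which the arm holds its last target. There are 200 camera calls.

## Task

Measure the film strip in the test cell: lift the sprung probe tweezers up off their hook, squeeze them until their two tips are as far apart as the engraved lines on the cell's two brass bars, and lower them upright onto the bars, one tip on each line between the screws, gently, so that both spring contact pins are pushed in part way but not fully home. Finish there, with the gripper still holding the tweezers steady at that gap on the bars; do not put them down or let go. Touch the cell with nothing but the tips, and leave the loose things round about where they are.

Things in the scene. Friction and masses are not known exactly. Their poses are not given: they have to be found in the camera images.
- stand: Fixed hook stand: grey base 115 x 76 x 8 mm, steel post 139 mm high, 58 mm along the stand's +x from its origin, and a 5 mm wire hook running level from the post toward the stand's -x; beyond 13 mm on the -x side of the origin it bends up, to 9 mm above the wire. Origin: under the base (on the glass sheet, z = 7.5 mm), straight below the hang point.
- hook_seat (a point): Point on top of the hook wire, 135 mm above the stand's origin, where the head of the tweezers rests. Axes as the stand's.
- tweezers: Loose probe tweezers, about 75 g, 123 mm tall, hanging tips down with the hook wire between the legs: black head 15 x 16 x 17 mm, two legs with flat ribbed thumb pads, a brass spring pin at each leg's end. Origin: centre of the head's underside. z up out of the head; y: direction in which the legs spread and are squeezed; x along the wire. Tips 93 mm below the origin when free, 94 mm at 16 mm gap.
- grip (a point): Point midway between the two flat grey thumb pads (13 mm wide, 22 mm tall), 23 mm below the tweezers' origin, 40 mm below the top of the head: the place to squeeze, from above, fingers either side along the tweezers' y. Free, the pads slant, 26.5 mm over their lower edges; they are parallel and 18.3 mm over all when the tips are 16 mm apart. The spring pushes back 2 N a side at first, 8 N then.
- leg_l (a joint): Angle (rad) by which the leg on the tweezers' +y side is squeezed in: 0 free (tips 34 mm apart), 0.088 when the tips are 16 mm apart (both legs alike), 0.15 stop. The legs pivot inside the head 12 mm above the origin, 3 mm either side of the middle; pad middles are 35 mm, pad lower edges 46 mm and the tips 106 mm from the pivots.
- leg_r (a joint): The same for the leg on the -y side.
- pin_l (a joint): How far (m) the spring pin of the +y leg is pushed in: 0 free, 0.008 fully home. The pin (3 mm thick, round end) slides along its leg; its spring takes 0.2 N to start and 1.0 N to go fully home.
- pin_r (a joint): The same for the pin of the -y leg.
- tip_l (a point): Lower end of the spring pin of the tweezers' +y leg.
- tip_r (a point): Lower end of the spring pin of the tweezers' -y leg.
- cell: Fixed film test cell: grey plate 76 (x) x 96 (y) mm on rubber feet, top 14 mm up, with an amber film strip 24 mm wide along y and two brass bars across it, parallel to the cell's x. The origin is at the foot of the cell's middle, on the glass sheet that covers this part of the bench (z = 7.5 mm). Bar tops are 20 mm above the origin.
- bar_l: Brass bar electrode on the cell's +y side, 60 mm long (along the cell's x), 8 mm wide, 6 mm tall, with a screw head (5 mm tall, 8 mm across) 24.5 mm from the middle at each end. Origin at the centre of its underside. A fine dark line is engraved along the middle of its top; the lines of the two bars are 16 mm apart.
- bar_r: The like bar on the cell's -y side. Either tip may go on either bar.
- bar_l_line (a point): Middle of the engraved line on top of the +y bar, 20 mm above the cell's origin; x along the line, y across the bar.
- bar_r_line (a point): Middle of the engraved line on top of the -y bar; axes the same.
- petri_dish: Bystander: clear petri dish, 66 mm across, 15 mm tall.
- hex_key: Bystander: small hex key, 82 x 32 mm, lying flat.
- test_plate: Bystander: test plate with a tape strip, 144 x 50 x 10 mm.
- binder_clip: Bystander: black binder clip, 32 x 29 x 36 mm.
- brass_weight: Bystander: brass weight with a knob, 24 mm across, 35 mm tall.
- the_hand_roller: Bystander: rubber hand roller with a wooden handle, 179 x 65 x 45 mm.
There are look-alikes about, which are no part of the job. Of the things that look like the tweezers, the largest one is meant.

How it is judged:
By the outcome, as a careful person would: the job done as asked, in the order asked, and still so for the second after the job is handed in, while the arm keeps its last pose, push and grip.
It also fails if it takes over 51 s, if anything falls off the work surface, if the arm or the gripper's body presses on something with over 40 N, if the wrist force passes 120 N, or if a joint passes its speed limit or range.

## Working session

There is one attempt and no reset: what is moved stays moved. The work goes in short steps, Python scripts to look and compute and a tool call to move; the robot and the scene stay as the last step left them, time stands still between calls to the robot, and variables do not carry over. Pictures are saved under pics/ and viewed, at most 10 in all, crops included, and the job is handed in when it is done.

Besides the shell and the picture viewer there is one more tool, called after "Call:" by a JSON object that holds its "name" and its "arguments", one argument or row to a line. play_rows: Moves the arm, as the interface text tells. Its arguments: {"type":"object","properties":{"dp":{"type":"array"},"yaw":{"type":"array"},"gripper":{"type":"number"}},"required":["dp","yaw"]}

```bash
mkdir -p pics
cat > h.py <<'E'
import numpy as np, cv2
from workcell import ctrl, viewer, ticket, models
def w(im,u,v,z=None,d=None):
    r=np.array([(u-im["cx"])/im["fx"],-(v-im["cy"])/im["fy"],-1.]);T=np.array(im["T"])
    R=T[:3,:3];o=T[:3,3]
    if z is not None:
        k=R@r; return o+k*(z-o[2])/k[2]
    if d is None: d=float(im["range_z"][int(round(v)),int(round(u))])
    return o+R@(r*d)
def proj(im,p):
    T=np.array(im["T"]);c=T[:3,:3].T@(np.array(p)-T[:3,3])
    return np.array([im["cx"]+im["fx"]*c[0]/-c[2], im["cy"]+im["fy"]*-c[1]/-c[2]])
def save(im,n,crop=None,s=1):
    a=im["pixels"][:,:,::-1]
    if crop: a=a[crop[1]:crop[3],crop[0]:crop[2]]
    cv2.imwrite("pics/"+n,cv2.resize(a,None,fx=s,fy=s,interpolation=cv2.INTER_CUBIC))
E
python3 - <<'E'
from h import *
np.set_printoptions(precision=1,suppress=True)
out=[]
for c in("scene","top"):
    im=viewer.get_image(c); out.append(im["pixels"]); print(c,im.keys(),im["fx"],np.array(im["T"]).round(3).tolist())
    for n in("tweezers","stand","cell","bar_l","bar_r"):
        for r in models.look_for(im,n)[:3]: print(n,"box",np.array(r["bbox"]),round(r["conf"],2))
    for n in("tweezers","grip","tip_l","tip_r","hook_seat","stand","cell","bar_l_line","bar_r_line"):
        for r in models.landmark_of(im,n)[:3]:
            print(n,np.array(r["location"]),round(r["conf"],2),w(im,*r["location"]))
    save(im,c+"0.png",None,1.4)
E
```

```text
scene dict_keys(['pixels', 'range_z', 'fx', 'fy', 'cx', 'cy', 'T', 'shot']) 546.4348567397644 [[0.771, 0.262, -0.58, -21.73], [-0.637, 0.315, -0.704, -947.997], [-0.001, 0.912, 0.41, 533.641], [0.0, 0.0, 0.0, 1.0]]
tweezers box [327.1 239.8  15.   63. ] 0.84
tweezers box [210.4 258.5   7.2  45.8] 0.76
tweezers box [197.8 239.7   7.9  38.4] 0.51
stand box [336.9 257.   73.5  96.6] 0.63
cell box [271.5 222.2  48.3  26.3] 0.98
bar_l box [267.1 215.9  18.9  11.4] 0.44
bar_l box [272.9 219.2  19.5   9.4] 0.42
bar_r box [267.1 215.9  18.9  11.4] 0.44
bar_r box [272.9 219.2  19.5   9.4] 0.42
tweezers [210.  243.4] 0.75 [ 438.5 -186.8   72. ]
tweezers [197.7 227.9] 0.67 [529.4  11.7   0.2]
tweezers [326.7 223.1] 0.6 [ 559.4 -362.6  140.7]
grip [325.8 233. ] 0.67 [ 555.8 -364.9  124.3]
grip [212.  252.5] 0.57 [ 438.6 -191.6   55.2]
grip [192.4 234.6] 0.45 [ 448.5 -107.    55.7]
tip_l [324.8 233.6] 0.66 [ 568.7 -349.5  113. ]
tip_r [324.8 233.6] 0.66 [ 568.7 -349.5  113. ]
hook_seat [324.4 217.2] 0.61 [ 556.2 -359.9  151.5]
stand [274.5 219.6] 0.61 [ 656.  -103.3   24.2]
cell [272.7 226.6] 0.6
[... 929 characters left out ...]
5.7] 0.46 [ 454.5 -114.    86. ]
tweezers [329.5 200.2] 0.43 [ 561.8 -353.2  162.3]
grip [331.3 202.5] 0.67 [ 557.9 -357.2  159.2]
grip [207.9 258.3] 0.63 [ 449.2 -110.6   82.3]
grip [243.9 265.2] 0.38 [ 435.9 -186.    88.6]
tip_l [328.6 198. ] 0.49 [ 566.8 -351.9  159.2]
tip_l [210.  164.5] 0.23 [664.9 -98.8  29.2]
tip_r [328.6 198. ] 0.49 [ 566.8 -351.9  159.2]
tip_r [210.  164.5] 0.23 [664.9 -98.8  29.2]
hook_seat [331.7 202.2] 0.58 [ 558.6 -358.   158.7]
stand [322.8 209.4] 0.82 [ 568.2 -358.2   18.4]
cell [207.5 168.1] 0.73 [656.9 -93.2  27.2]
cell [249.  218.7] 0.38 [ 545.2 -189.6    5.9]
bar_l_line [200.  167.4] 0.46 [660.3 -74.8  19.3]
bar_r_line [207.9 166. ] 0.6 [661.8 -93.9  27.4]
```

Run:
```python
from h import *
im=viewer.get_image("scene");a=cv2.resize(im["pixels"][180:320,170:390,::-1],None,fx=3.6,fy=3.6,interpolation=cv2.INTER_CUBIC)
cv2.imwrite("pics/sc.png",a)
im=viewer.get_image("top");a=cv2.resize(im["pixels"][140:290,180:370,::-1],None,fx=4,fy=4,interpolation=cv2.INTER_CUBIC)
cv2.imwrite("pics/tc.png",a)
```

```text
(no output)
```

View pics/scene0.png

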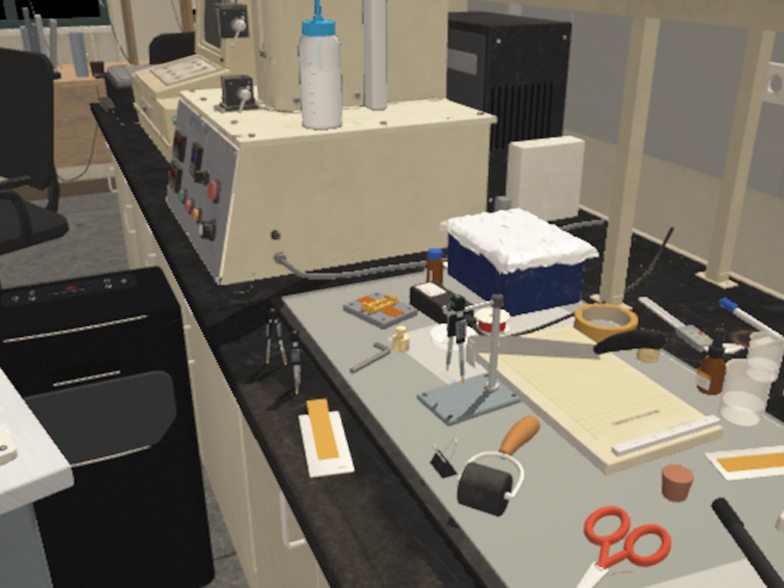

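View pics/sc.png

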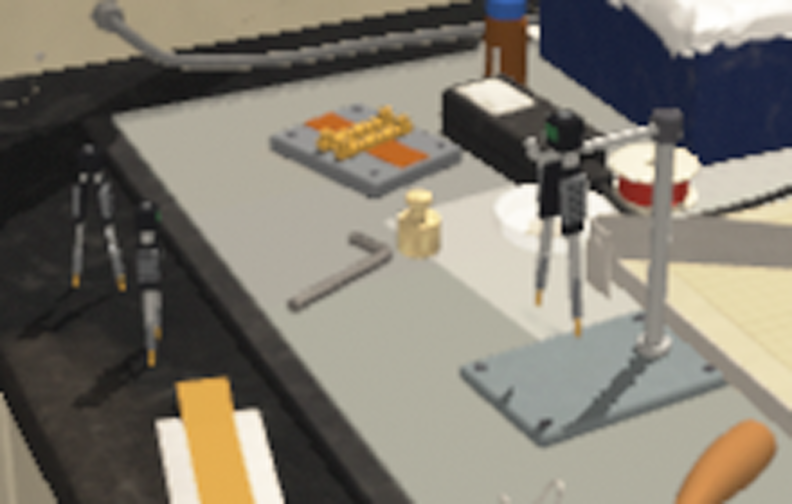

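View pics/tc.png

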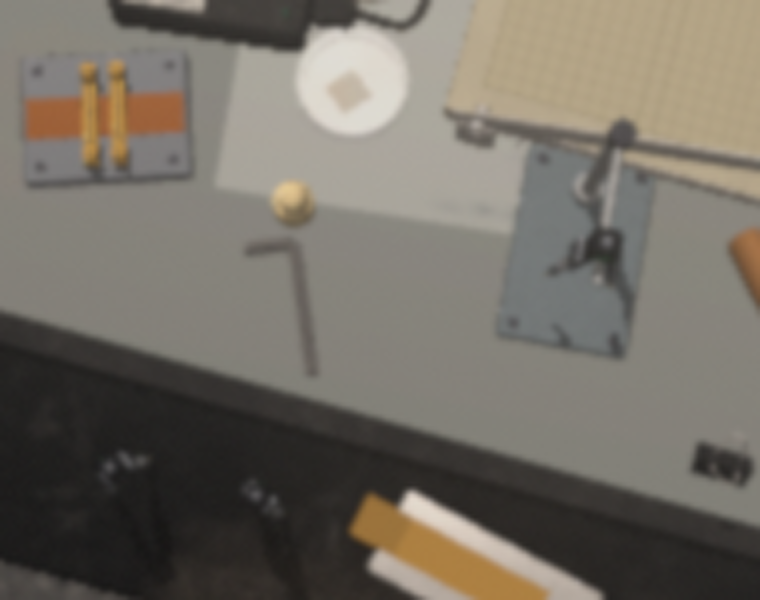

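The candidates for the tweezers in the scene view are the ones on the hook at (327,240), and the two smaller ones standing on the black bench at (198,240) and (210,258). I choose the hooked one: it is the largest and hangs on the stand, as the crop shows. The cell is at (271,222).

```bash
cat >> h.py <<'E'
def cloud(im):
    v,u=np.mgrid[0:420,0:560];d=im["range_z"];T=np.array(im["T"])
    P=np.stack([(u-im["cx"])/im["fx"]*d,-(v-im["cy"])/im["fy"]*d,-d],-1)@T[:3,:3].T+T[:3,3]
    return P,(d>0)
def box(P,m,lo,hi): return m&np.all((P>lo)&(P<hi),-1)
E
python3 - <<'E'
from h import *
np.set_printoptions(precision=1,suppress=True)
for c in("top","scene"):
    im=viewer.get_image(c);P,m=cloud(im);print(c)
    def rect(n,lo,hi):
        b=box(P,m,lo,hi);q=P[b];print(n,len(q))
        if len(q)>4:
            r=cv2.minAreaRect(q[:,:2].astype(np.float32));print("  rect",r,"mean",q.mean(0),"med z",np.median(q[:,2]))
    rect("glass",[600,-180,-5],[640,-150,30])
    rect("base",[480,-430,12],[650,-290,20]);
    rect("cellplate",[600,-170,17],[720,-20,40])
    rect("bars",[600,-170,24.5],[720,-20,45])
    rect("post",[595,-380,25],[660,-300,125])
    rect("head",[530,-380,142],[585,-330,175])
    rect("wirezone",[570,-380,130],[600,-330,160])
    rect("pads",[530,-390,107],[590,-330,133])
    rect("legs",[530,-390,45],[590,-330,85])
    # wire & bars by colour
    if c=="top":
        for n,p in dict(b0=(535,143),b1=(655,170),b2=(625,357),b3=(498,333)).items(): print(n,w(im,p[0]/4+180,p[1]/4+140,z=15.5))
        for n,p in dict(c0=(25,55),c1=(187,50),c2=(192,178),c3=(28,185)).items(): print(n,w(im,p[0]/4+180,p[1]/4+140,z=21.5))
        for n,p in dict(l0=(88,72),l1=(92,158),r0=(117,68),r1=(120,158)).items(): print(n,w(im,p[0]/4+180,p[1]/4+140,z=32))
    b=box(P,m,[530,-400,40],[640,-320,175]);q=P[b];
    np.save(c+"_tw.npy",q)
E
```

```text
top
glass 218
  rect ((619.8095703125, -164.5018310546875), (39.65188980102539, 28.020280838012695), 1.7765430212020874) mean [ 619.3 -164.8    7.3] med z 7.307918143776874
base 1325
  rect ((566.3676147460938, -358.8782958984375), (137.2322540283203, 165.06454467773438), 89.27971649169922) mean [ 582.5 -358.6   15.6] med z 15.67317276150834
cellplate 1491
  rect ((670.5974731445312, -106.03115844726562), (99.98281860351562, 131.91104125976562), 4.16350793838501) mean [662.  -93.9  23.7] med z 22.433365389153096
bars 474
  rect ((671.209228515625, -107.08219909667969), (98.30926513671875, 127.38336944580078), 2.8273792266845703) mean [ 683.4 -110.5   32.6] med z 30.66685290154237
post 256
  rect ((638.4912719726562, -338.9527893066406), (77.55917358398438, 42.53780746459961), 88.86305236816406) mean [ 641.5 -343.6   54.8] med z 52.3311912295145
head 91
  rect ((563.6270141601562, -356.76251220703125), (40.581459045410156, 16.074993133544922), 4.820838928222656) mean [ 561.9 -357.   154.7] med z 157.3826484756587
wirezone 35
  rect ((583.5375366210938, -359.74066162109375), (9.6813325
[... 1585 characters left out ...]
.0883219003839
head 146
  rect ((562.6299438476562, -358.93023681640625), (18.516517639160156, 39.02554702758789), 59.65671157836914) mean [ 559.6 -359.8  151.5] med z 151.12965808457133
wirezone 39
  rect ((586.1986694335938, -362.3168029785156), (6.114385604858398, 28.93861961364746), 80.20314025878906) mean [ 587.4 -362.8  140.9] med z 140.9803449917859
pads 191
  rect ((563.6962280273438, -358.11932373046875), (28.572208404541016, 15.026634216308594), 78.7693862915039) mean [ 561.6 -360.6  120.6] med z 120.48071831108922
legs 105
  rect ((563.5606079101562, -357.17584228515625), (39.49721145629883, 7.380357265472412), 76.54491424560547) mean [ 562.9 -359.1   70. ] med z 71.34956609124492
```

Run:
```python
from h import *
from scipy.spatial.transform import Rotation as R
np.set_printoptions(precision=2,suppress=True,linewidth=200)
o=ctrl.get_obs();print(o["ee_pos"],R.from_rotvec(o["orientation"]).as_matrix(),o["width"],o["grasp_force"],o["ft_force"],o["t"],ctrl.grasp_offset)
H=np.full((12,16),-999)
for c in("scene","top"):
    im=viewer.get_image(c);P,m=cloud(im);q=P[m]
    i=np.floor((q[:,0]+100)/100).astype(int);j=np.floor((q[:,1]+600)/100).astype(int)
    k=(i>=0)&(i<12)&(j>=0)&(j<16)
    np.maximum.at(H,(i[k],j[k]),q[k,2].astype(int))
print("cols y from -600; rows x from -100")
print(H)
for c in("top","scene"):
    q=np.load(c+"_tw.npy"); q=q[(q[:,0]<585)]
    for z in range(45,175,10):
        s=q[(q[:,2]>=z)&(q[:,2]<z+10)]
        if len(s)>3: 
            a=np.deg2rad(-11);e=np.array([-np.sin(a),np.cos(a)]);f=np.array([np.cos(a),np.sin(a)])
            d=s[:,:2]-[562.8,-357.3];print(c,z,len(s),"y",(d@e).min(),(d@e).max(),"x",(d@f).min(),(d@f).max())
```

```text
[150.84 606.49 222.67] [[-0.97  0.24 -0.  ]
 [ 0.24  0.97 -0.  ]
 [-0.   -0.   -1.  ]] 87.53806047712662 0.0 [ 0.94  0.48 -0.67] 1.7 18.700000000000003
cols y from -600; rows x from -100
[[-784 -788 -785 -786 -523 -999 -999 -999 -789 -790 -788 -417 -787 -787 -792 -999]
 [-786 -788 -787 -786   15   14 -999 -692 -785 -786 -787 -786 -786 -790 -798 -999]
 [-788 -786 -782 -786   12   14    4    6 -786  -94  -98 -792 -999 -999 -999 -999]
 [   5    5 -786 -788 -789 -786 -789 -785 -787  -69  -72  -70  -76 -999 -999 -999]
 [  11    5    7    6    4    2 -787 -786 -787  -68  -71  -69  -76 -999 -999 -999]
 [  57   53   13   13   88   23    5   70    4    0  -68  -70 -999 -999 -999 -999]
 [ 207   49  163   29   30   14  267  273  269  265  150  124    2 -999 -999 -999]
 [ 147  144  149   53   44   35  434  462  301  454  271  272  265    3    3    4]
 [  77   34   33  111  104   76  435  462  456  454  427  268  217    0  166  177]
 [ 482   53   37  116  117  114  270  455  454 -999 -999  265 -999 -999 -999  176]
 [ 482  481  476  471  465  268  272  450  450 -999 -999 -999 -999 -999 -999  229]

[... 1294 characters left out ...]
12 13.720870823926669 x -3.048401468249051 5.707062949266321
scene 95 46 y -13.475988717168685 12.53547170642888 x -3.6868536163572 6.812433108805204
scene 105 70 y -14.91313210756439 13.674563290642205 x -6.446219904438004 7.749900358619414
scene 115 72 y -13.854276116266584 9.693419716386103 x -6.520711026126933 7.909133338719261
scene 125 75 y -13.889705606304394 9.992273025185131 x -6.471837090448765 8.514403133105892
scene 135 69 y -9.265483367498577 8.78401898854925 x -19.17409355229873 22.954754210534205
scene 145 73 y -10.108802047844422 8.412210693227495 x -20.01777014079505 7.991719649164878
scene 155 50 y -10.597617324808473 7.459353061836977 x -6.755270449619419 7.821935122008756
```

Call:
{"name": "play_rows", "arguments": {
  "dp": [
    [12,-34,10],
    [12,-34,10],
    [12,-34,10],
    [12,-34,10],
    [12,-34,10],
    [12,-34,10],
    [12,-34,10],
    [12,-34,10]
  ],
  "yaw": [0,0,0,0,0,0,0,0],
  "gripper": 0.3
}}

```text
t: 2.47
ee_pos: [246.9, 332.9, 303.2]
orientation: [0.381, 3.118, 0.0]
ft_force: [0.6, -0.3, -0.6]
width: 61.4
grasp_force: 0.0
```

Call:
{"name": "play_rows", "arguments": {
  "dp": [
    [17,-34,0],
    [17,-34,0],
    [17,-34,0],
    [17,-34,0],
    [17,-34,0],
    [17,-34,0],
    [17,-34,0],
    [17,-34,0]
  ],
  "yaw": [0,0,0,0,0,0,0,0]
}}

```text
t: 3.13
ee_pos: [383.3, 60.6, 303.1]
orientation: [0.382, 3.117, 0.001]
ft_force: [0.7, 0.7, -0.2]
width: 62.0
grasp_force: 0.0
```

Call:
{"name": "play_rows", "arguments": {
  "dp": [
    [7,-35,0],
    [7,-35,0],
    [7,-35,0],
    [7,-35,0],
    [7,-35,0],
    [7,-35,0],
    [7,-35,0],
    [7,-35,0]
  ],
  "yaw": [0,0,0,0,0,0,0,0]
}}

```text
t: 3.8
ee_pos: [438.8, -219.5, 302.9]
orientation: [0.383, 3.118, -0.0]
ft_force: [1.0, 0.5, 0.7]
width: 61.5
grasp_force: 0.0
```

Run:
```python
from h import *
from scipy.spatial.transform import Rotation as R
np.set_printoptions(precision=2,suppress=True,linewidth=200)
o=ctrl.get_obs();print(o["t"],o["ee_pos"],R.from_rotvec(o["orientation"]).as_matrix()[:,1],o["width"],o["qpos"])
im=viewer.get_image("scene");P,m=cloud(im)
for z in (60,150,200,250,300):
    b=box(P,m,[560,-60,z],[760,300,z+40]);q=P[b]
    if len(q): i=np.argmin(q[:,1]);print(z,q[i],np.percentile(q[:,1],1))
```

```text
3.8 [ 438.78 -219.46  302.86] [ 0.24  0.97 -0.  ] 61.46100781655499 [-0.49  0.13  1.84  0.    1.17 -1.81]
60 [756.39  54.15  61.52] 58.97737197538501
150 [755.85  55.38 158.39] 58.854172216543844
200 [754.76  56.24 231.1 ] 58.26471880165041
250 [754.88  51.86 264.61] 56.95516909728802
300 [671.4  299.95 300.92] 299.95070660674776
```

Call:
{"name": "play_rows", "arguments": {
  "dp": [
    [20,-23,0],
    [20,-23,0],
    [20,-23,0],
    [20,-23,0],
    [20,-23,0],
    [20,-19,0],
    [4,-4,-10],
    [0,0,-20]
  ],
  "yaw": [1,1,1,0,0,0,0,0]
}}

```text
t: 4.52
ee_pos: [564.9, -357.3, 273.9]
orientation: [0.301, 3.123, -0.003]
ft_force: [0.6, 0.2, -0.5]
width: 61.5
grasp_force: 0.0
```

Call:
{"name": "play_rows", "arguments": {
  "dp": [
    [0,0,-25],
    [0,0,-25],
    [0,0,-20],
    [0,0,-10],
    [0,0,0]
  ],
  "yaw": [0,0,0,0,0]
}}

```text
t: 4.93
ee_pos: [561.0, -354.1, 189.7]
orientation: [-0.299, -3.123, -0.004]
ft_force: [-0.5, -0.3, -0.8]
width: 61.5
grasp_force: 0.0
```

Run:
```python
from h import *
from scipy.spatial.transform import Rotation as R
np.set_printoptions(precision=2,suppress=True,linewidth=200)
o=ctrl.get_obs();print(o["t"],o["ee_pos"],R.from_rotvec(o["orientation"]).as_matrix()[:,1],o["width"])
im=viewer.get_image("scene");save(im,"a.png",(250,110,400,310),3)
P,m=cloud(im)
a=np.deg2rad(-11);e=np.array([-np.sin(a),np.cos(a)]);f=np.array([np.cos(a),np.sin(a)])
for z in range(195,250,10):
    b=box(P,m,[480,-450,z],[650,-270,z+10]);d=P[b][:,:2]-[562.8,-357.3]
    if len(d):print(z,len(d),"y",(d@e).min(),(d@e).max(),"x",(d@f).min(),(d@f).max())
```

```text
4.9333 [ 561.05 -354.05  189.71] [0.19 0.98 0.  ] 61.517307642921764
195 161 y -38.92166844994868 42.729868185012656 x -14.48200595827366 10.987883242810094
205 158 y -39.736367717370875 41.34602142457254 x -14.103894479446726 10.130232416391042
215 160 y -41.222678431993884 40.63654513126308 x -14.15565832187563 10.238778754248873
225 163 y -41.86553696801381 44.23754200348794 x -14.280715111702952 10.26360701753371
235 182 y -43.39306473130041 45.19359015100197 x -13.933197513255498 9.242280213952409
245 178 y -45.29875303024797 45.88741321934999 x -13.899235150456189 9.33040705500295
```

View pics/a.png

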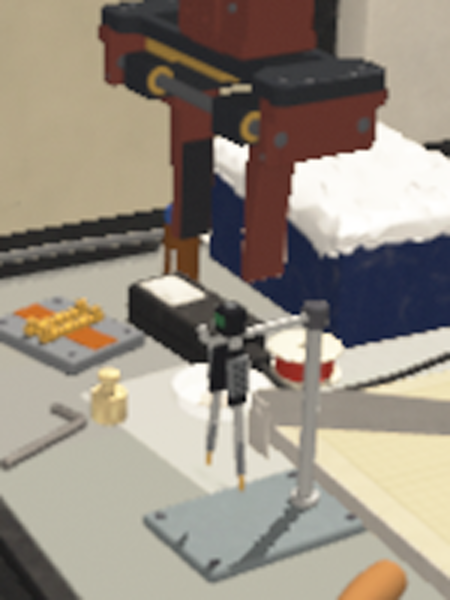

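Call:
{"name": "play_rows", "arguments": {
  "dp": [
    [0,0,0],
    [0,0,0]
  ],
  "yaw": [0,0]
}}

```text
t: 5.15
ee_pos: [563.7, -355.9, 194.4]
orientation: [0.3, 3.125, -0.002]
ft_force: [-0.1, -0.1, 0.6]
width: 61.2
grasp_force: 0.0
```

Call:
{"name": "play_rows", "arguments": {
  "dp": [
    [0,0,-10],
    [0,0,-15],
    [0,0,-18],
    [0,0,-18],
    [0,0,-15],
    [0,0,-10],
    [0,0,-5],
    [0,0,-2]
  ],
  "yaw": [0,0,0,0,0,0,0,0]
}}

```text
t: 5.82
ee_pos: [562.7, -355.4, 99.0]
orientation: [-0.3, -3.127, -0.0]
ft_force: [0.8, -0.2, -0.4]
width: 61.7
grasp_force: 0.0
```

Call:
{"name": "play_rows", "arguments": {
  "dp": [
    [0,0,0],
    [0,0,0],
    [0,0,0]
  ],
  "yaw": [0,0,0],
  "gripper": 0.6
}}

```text
t: 6.07
ee_pos: [563.4, -355.9, 100.7]
orientation: [0.3, 3.126, -0.001]
ft_force: [-0.8, -0.1, 0.3]
width: 44.8
grasp_force: 0.0
```

Run:
```python
from h import *
from scipy.spatial.transform import Rotation as R
np.set_printoptions(precision=2,suppress=True,linewidth=200)
o=ctrl.get_obs();print(o["t"],o["ee_pos"],R.from_rotvec(o["orientation"]).as_matrix()[:,1],o["width"])
im=viewer.get_image("scene");save(im,"b.png",(270,160,380,300),4)
```

```text
6.0667 [ 563.4  -355.88  100.68] [ 0.19  0.98 -0.  ] 44.83224905995037
```

View pics/b.png

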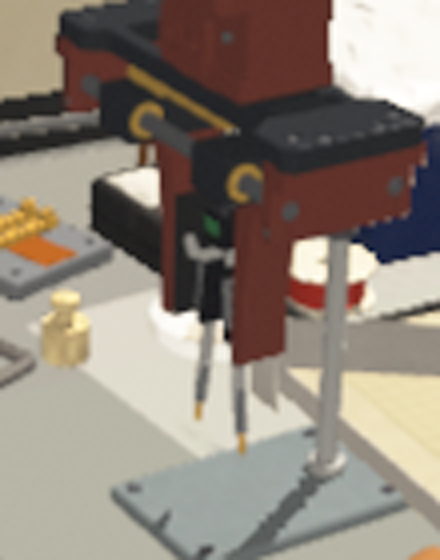

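Call:
{"name": "play_rows", "arguments": {
  "dp": [
    [0,-1,0],
    [0,0,0],
    [0,0,0],
    [0,0,0],
    [0,0,0],
    [0,0,0],
    [0,0,0],
    [0,0,0]
  ],
  "yaw": [0,0,0,0,0,0,0,0],
  "gripper": 0.765
}}

```text
t: 6.78
ee_pos: [562.8, -356.5, 99.7]
orientation: [-0.3, -3.127, 0.0]
ft_force: [-0.4, -0.5, -0.1]
width: 20.8
grasp_force: 4.7
```

Call:
{"name": "play_rows", "arguments": {
  "dp": [
    [0,0,2],
    [0,0,5],
    [0,0,10],
    [0,0,16],
    [0,0,20],
    [0,0,22],
    [0,0,22],
    [0,0,20]
  ],
  "yaw": [0,0,0,0,0,0,0,0]
}}

```text
t: 7.45
ee_pos: [563.1, -356.6, 219.1]
orientation: [0.3, 3.126, -0.001]
ft_force: [-0.3, -1.1, -1.0]
width: 20.6
grasp_force: 4.8
```

Call:
{"name": "play_rows", "arguments": {
  "dp": [
    [0,0,16],
    [0,0,10],
    [0,0,5],
    [0,0,2],
    [0,0,0],
    [0,0,0],
    [0,0,0]
  ],
  "yaw": [0,0,0,0,0,0,0]
}}

```text
t: 8.03
ee_pos: [562.3, -356.1, 248.5]
orientation: [-0.3, -3.125, -0.001]
ft_force: [-0.2, -0.0, -0.9]
width: 20.9
grasp_force: 4.8
```

Call:
{"name": "play_rows", "arguments": {
  "dp": [
    [0,0,0],
    [0,0,0],
    [0,0,0],
    [0,0,0]
  ],
  "yaw": [0,0,0,0],
  "gripper": 0.792
}}

```text
t: 8.37
ee_pos: [562.8, -356.5, 249.4]
orientation: [-0.3, -3.127, -0.0]
ft_force: [0.5, 0.1, -0.5]
width: 18.2
grasp_force: 7.1
```

Run:
```python
from h import *
np.set_printoptions(precision=2,suppress=True,linewidth=200)
o=ctrl.get_obs();p=np.array(o["ee_pos"]);print(o["t"],p,o["width"],o["grasp_force"])
a=np.deg2rad(-11);e=np.array([-np.sin(a),np.cos(a)]);f=np.array([np.cos(a),np.sin(a)])
for c in("scene","top"):
    im=viewer.get_image(c)
    if c=="scene": save(im,"c.png",(270,110,380,260),4)
    P,m=cloud(im);t=p[2]+18.7+23-94
    print("tip z expected",t)
    for z in np.arange(t-8,p[2]+10,8):
        b=box(P,m,[p[0]-40,p[1]-40,z],[p[0]+40,p[1]+40,z+8]);d=P[b][:,:2]-p[:2]
        if len(d)>2:print(c,z.round(0),len(d),"y",(d@e).min(),(d@e).max(),"x",(d@f).min(),(d@f).max())
```

```text
8.3667 [ 562.78 -356.47  249.41] 18.22570196521461 7.057706192135811
tip z expected 197.10874215665837
scene 197.0 14 y -10.73564168500239 8.963498361593112 x -1.2505990216468108 2.6574171679822935
scene 205.0 23 y -10.678430368746287 7.62411215605576 x -1.8925206065569367 4.544980545083746
scene 213.0 31 y -11.453223669873093 8.13286215708405 x -2.9219791168197626 4.415851042560903
scene 221.0 38 y -11.331896392027428 7.925612576626652 x -3.693964442757394 4.9113479094085815
scene 229.0 39 y -10.122879229469824 7.862091574055475 x -2.8163890339638917 4.3763680290283595
scene 237.0 31 y -8.507063388963305 6.832268063769838 x -2.514317535051191 4.429819210623038
scene 245.0 46 y -19.57668774816867 17.001194762037365 x -11.969819292890085 11.98131633078996
scene 253.0 123 y -21.288464037342187 17.702883041616296 x -12.193646013838102 11.931432090306838
tip z expected 197.10874215665837
```

View pics/c.png

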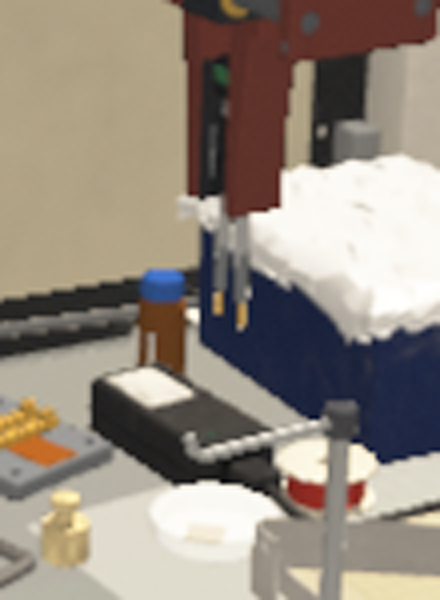

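The picture shows the tweezers lifted clear of the hook, both tips at about crop (218,303) and (242,322), upright and symmetric between the fingers. Next I move over the cell.

Call:
{"name": "play_rows", "arguments": {
  "dp": [
    [2,6,0],
    [5,14,0],
    [8,22,0],
    [8,23,0],
    [8,23,0],
    [8,23,0],
    [8,23,0],
    [8,23,0]
  ],
  "yaw": [0,1,1,1,1,1,1,1]
}}

```text
t: 9.13
ee_pos: [618.3, -197.0, 249.8]
orientation: [0.105, 3.14, 0.0]
ft_force: [-0.1, 0.3, -0.8]
width: 18.7
grasp_force: 7.1
```

Call:
{"name": "play_rows", "arguments": {
  "dp": [
    [8,23,0],
    [8,23,0],
    [8,22,0],
    [6,18,0],
    [4,12,0],
    [2,6,0],
    [2,4,0],
    [0,0,0]
  ],
  "yaw": [1,1,1,1,1,1,1,1]
}}

```text
t: 9.8
ee_pos: [656.0, -90.9, 249.7]
orientation: [-0.114, 3.139, -0.0]
ft_force: [-0.8, -0.3, -0.8]
width: 18.5
grasp_force: 7.1
```

Call:
{"name": "play_rows", "arguments": {
  "dp": [
    [0,0,-5],
    [0,0,-12],
    [0,0,-20],
    [0,0,-22],
    [0,0,-20],
    [0,0,-12],
    [0,0,-7],
    [0,0,-3]
  ],
  "yaw": [0,0,0,0,0,0,0,0]
}}

```text
t: 10.47
ee_pos: [655.0, -91.9, 147.0]
orientation: [0.109, -3.138, -0.001]
ft_force: [-0.9, 0.9, -1.4]
width: 18.6
grasp_force: 7.1
```

Call:
{"name": "play_rows", "arguments": {
  "dp": [
    [0,0,0],
    [0,0,0],
    [0,0,0],
    [0,0,0]
  ],
  "yaw": [0,0,0,0]
}}

```text
t: 10.8
ee_pos: [656.5, -91.6, 149.8]
orientation: [-0.111, 3.138, -0.001]
ft_force: [-0.8, -0.8, -0.6]
width: 18.4
grasp_force: 7.1
```

Run:
```python
from h import *
from scipy.spatial.transform import Rotation as R
np.set_printoptions(precision=2,suppress=True,linewidth=200)
o=ctrl.get_obs();p=np.array(o["ee_pos"]);print(o["t"],p,R.from_rotvec(o["orientation"]).as_matrix()[:,1],o["width"],o["grasp_force"],o["ft_force"])
im=viewer.get_image("scene");save(im,"d.png",(230,150,320,250),6)
for n in("tip_l","tip_r","bar_l_line","bar_r_line"):
    for r in models.landmark_of(im,n)[:3]: print(n,np.array(r["location"]),round(r["conf"],2))
a=np.deg2rad(4);e=np.array([-np.sin(a),np.cos(a),0]);f=np.array([np.cos(a),np.sin(a),0])
t=p.copy();t[2]+=18.7+23-94
for s in(8,-8): print("tip expected px",proj(im,t+s*e), "line px at cell est", [proj(im,np.array([656,-91.3,27.5])+s*e+k*f) for k in(-20,0,20)])
for c in("scene",):
    P,m=cloud(im)
    for z in np.arange(t[2]-8,p[2]+10,8):
        b=box(P,m,[p[0]-40,p[1]-40,z],[p[0]+40,p[1]+40,z+8]);d=P[b]-p
        if len(d)>2:print(c,z.round(0),len(d),"y",(d@e).min(),(d@e).max(),"x",(d@f).min(),(d@f).max())
im=viewer.get_image("top");save(im,"d2.png",(170,130,250,200),8)
```

```text
10.8 [656.49 -91.6  149.8 ] [-0.07  1.   -0.  ] 18.42346028122596 7.0631372183561325 [-0.82 -0.76 -0.57]
tip_l [271.7 225. ] 0.68
tip_r [271.7 225. ] 0.68
bar_l_line [265.9 212.5] 0.66
bar_l_line [271.8 217.9] 0.57
bar_l_line [326.1 217.8] 0.16
bar_r_line [274.5 219.6] 0.62
tip expected px [268.54 185.9 ] line px at cell est [array([261.86, 217.99]), array([268.62, 215.35]), array([275.23, 212.76])]
tip expected px [273.58 187.9 ] line px at cell est [array([266.77, 220.25]), array([273.53, 217.56]), array([280.15, 214.93])]
scene 98.0 6 y -10.66769171385586 10.190403898713312 x -1.1868334202240274 3.382117410977138
scene 106.0 12 y -11.539081335324818 12.6760501587581 x -3.1148288954065952 2.881300398912057
scene 114.0 20 y -12.126948066148719 8.196437435629816 x -2.4111144507832756 4.6719024677439425
scene 122.0 24 y -9.668679070536529 8.412507116936087 x -4.5386107222550045 6.191595358571488
scene 130.0 19 y -10.278090625793215 7.98551078453571 x -2.8612566270399986 4.586696591412053
scene 138.0 16 y -10.916576378410008 9.63521168970918 x -5.909230299155596 3.643983736618184
scene 146.0 28 y -18.70558207806796 17.520293879653824 x -11.850016819794408 11.299479771071864
scene 154.0 68 y -20.961654352963436 17.800039319594188 x -12.936816553204075 9.83838168270198
```

View pics/d.png

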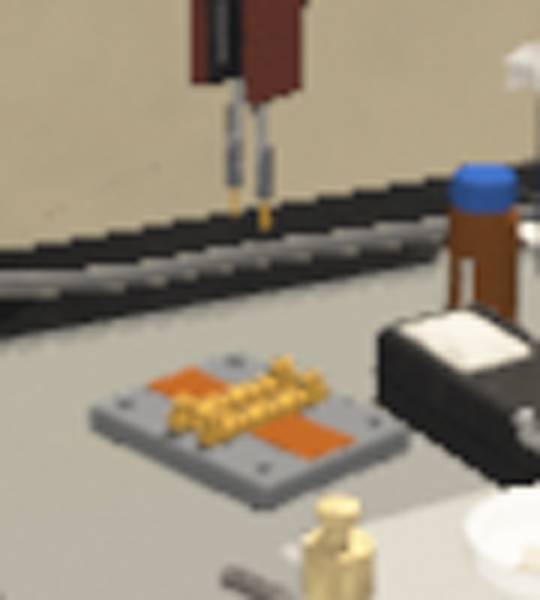

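```bash
cat > fit.py <<'E'
from h import *
from scipy.optimize import minimize
np.set_printoptions(precision=2,suppress=True,linewidth=200)
def boxes():
    B=[((-38,38),(-48,48),(4,14),1,2),((-12,12),(-48,48),(14,14.2),3,3)]
    for s in(1,-1):
        B.append(((-30,30),(s*8-4,s*8+4),(14,20),4,5))
        for k in(-24.5,24.5): B.append(((k-3.5,k+3.5),(s*8-3.5,s*8+3.5),(20,25),6,7))
    return B
S=8
def fit(im,img,x0,pad=6):
    cam=np.array(im["T"])[:3,3]
    def lab(q,x1,y1,wd,ht):
        L=np.zeros((ht*S,wd*S),np.uint8);c,s=np.cos(q[2]),np.sin(q[2])
        def pj(p):
            u=proj(im,[q[0]+c*p[0]-s*p[1],q[1]+s*p[0]+c*p[1],7.5+p[2]]);return ((u-[x1,y1]+.5)*S-.5)
        lc=np.array([c*(cam[0]-q[0])+s*(cam[1]-q[1]),-s*(cam[0]-q[0])+c*(cam[1]-q[1])])
        B=boxes()
        B=B[:2]+sorted(B[2:],key=lambda b:(b[2][0],-abs((b[1][0]+b[1][1])/2-lc[1])-abs((b[0][0]+b[0][1])/2-lc[0])))
        for X,Y,Z,t,sd in B:
            for pts,col in ((( [(x,y,Z[0]) for x in X for y in Y]+[(x,y,Z[1]) for x in X for y in Y]),sd),([(x,y,Z[1]) for x in X for y in Y],t)):
                h=cv2.convexHull(np.array([pj(p) for p in pts],np.float32));cv2.fillConvexPoly(L,np.round(h*16).astype(np.int32),col,shift=4)
        return L
    u=np.array([proj(im,[x0[0]+a,x0[1]+b,25]) for a in(-50,50) for b in(-55,55)])
    x1,y1=u.min(0).astype(int)-1;x2,y2=u.max(0).astype(int)+2;wd,ht=x2-x1,y2-y1
    A=img[y1:y2,x1:x2].reshape(-1,3).astype(float)
    def cost(q,full=False):
        L=lab(q,x1,y1,wd,ht)
        W=np.stack([cv2.GaussianBlur(cv2.resize((L==k).astype(np.float32),(wd,ht),interpolation=cv2.INTER_AREA),(0,0),.45).ravel() for k in range(8)],1)
        C=np.linalg.lstsq(W,A,rcond=1e-6)[0];r=np.clip(np.abs(W@C-A),0,40);return np.mean(r**2)
    best=None
    for dx,dy in((0,0),(2,1),(-2,-2)):
        s0=np.array([x0[0]+dx,x0[1]+dy,x0[2]])
        r=minimize(cost,s0,method="Nelder-Mead",options=dict(initial_simplex=s0+np.array([[0,0,0],[2,0,0],[0,2,0],[0,0,.03]]),xatol=.02,fatol=.01,maxiter=150))
        print(r.x,np.rad2deg(r.x[2]),r.fun)
E
python3 - <<'E'
from fit import *
im=viewer.get_image("scene");print("scene");fit(im,im["pixels"],[656,-91.3,.07])
px=im["pixels"].astype(float)
sub=px[176:194,262:282]; Y=sub[:,:,0]-sub[:,:,2]
print((sub[:,:,0]-sub[:,:,2]).astype(int))
t=viewer.get_image("top");a=cv2.resize(cv2.imread("pics/tc.png"),(190,150),interpolation=cv2.INTER_AREA)[:,:,::-1]
img=t["pixels"].copy();img[140:290,180:370]=a;print("top");fit(t,img,[656,-91.3,.07])
E
```

```text
scene
[657.55 -90.23   0.08] 4.518274987401071 469.48242761947546
[657.5  -89.94   0.08] 4.576675296703841 469.5300037799867
[657.6  -89.91   0.08] 4.766411000616276 469.0632945834791
[[43 43 43 41 43 31  3  2 26 43 30  3 24 45 45 44 43 43 44 43]
 [43 43 42 42 43 30  2  1 27 43 30  2 24 44 44 44 44 43 44 44]
 [44 43 42 41 43 30  2  2 27 43 30  1 25 44 44 43 44 44 44 43]
 [43 44 43 44 44 30  1  3 28 44 31  2 24 44 43 44 44 43 43 44]
 [43 43 44 44 43 29  2  2 28 44 32  2 25 44 43 44 44 43 44 44]
 [42 42 44 44 43 30 12 26 38 44 31  2 25 45 44 44 44 45 45 44]
 [42 43 42 43 42 39 57 66 44 43 30  1 26 45 45 45 45 45 44 43]
 [42 41 42 42 42 43 72 81 43 44 31 20 42 42 37 29 29 29 28 27]
 [42 42 43 42 43 43 89 91 36 29 27 66 72 26 20  3  3  3  3  2]
 [41 41 36 28 28 36 86 79 20  3 18 85 93  3  2  4  2  1  3  3]
 [26 26 20  4  3 15 39 36  4  1 13 84 92  3  3  3  4  3  3  1]
 [ 3  3  2  2  2  2  2  3  2  2 12 84 94  3  1  3  1  3  4  4]
 [ 4  3  3  3  3  3  3  2  3  2  6 49 56  3  2  3  4  4  3  3]
 [ 4  3  3  2  3  3  1  2  3  3  3  5  6  2  3 14 18 14 13 10]
 [ 4  3  4  4  3  3  3  1 13 17 13 10  8  8  8 13 15 13 12 10]
 [ 4  4 14 17 12 11 10 10 12 15 12 10  8  9  8  8  8  7  6  8]
 [10  8 12 16 12 10  9  9  9  7  8  8  7  8  7  7  8 11 13 12]
 [ 9  9  8  8  9  9  7  7  6  6  7 13 13  5  5  4  6  8  9  9]]
top
[657.83 -88.54   0.07] 3.881495566902351 91.612876681144
[657.85 -88.89   0.08] 4.548776423743435 91.48255092153133
[657.75 -88.71   0.08] 4.578062508075126 91.55319732875448
```

Run:
```python
from h import *
im=viewer.get_image("scene");K=12;x1,y1=240,203;a=cv2.resize(im["pixels"][y1:237,x1:303,::-1],None,fx=K,fy=K,interpolation=cv2.INTER_CUBIC)
def ov(a,q,col):
    c,s=np.cos(q[2]),np.sin(q[2])
    def pj(x,y,z): return tuple(np.round((proj(im,[q[0]+c*x-s*y,q[1]+s*x+c*y,7.5+z])-[x1,y1]+.5)*K).astype(int))
    def rc(X,Y,z):
        p=[pj(X,Y,z),pj(X,-Y if 0 else Y,z)]
    def poly(P): cv2.polylines(a,[np.array([pj(*p) for p in P])],True,col,1)
    poly([(-38,-48,14),(38,-48,14),(38,48,14),(-38,48,14)])
    for t in(-12,12): poly([(t,-48,14),(t,48,14)])
    for s8 in(8,-8): poly([(-30,s8-4,20),(30,s8-4,20),(30,s8+4,20),(-30,s8+4,20)])
    return a
ov(a,(657.6,-90.0,.08),(0,255,0)); ov(a,(656,-91.3,.07),(255,0,255))
cv2.imwrite("pics/e.png",a);print(a.shape)
```

```text
(408, 756, 3)
```

View pics/e.png

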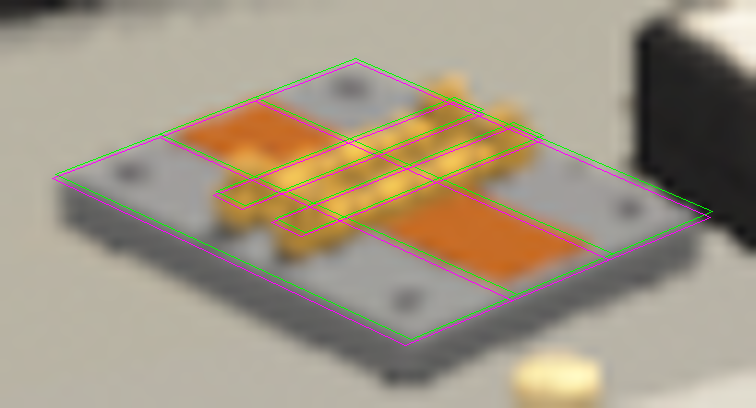

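```bash
sed -e 's/def boxes():/def boxes(F=42):/' -e 's/(-48,48),(14,14.2)/(-F,F),(14,14.2)/' -e 's/B=boxes()/B=boxes(q[3])/' -e 's/s0=np.array(\[x0\[0\]+dx,x0\[1\]+dy,x0\[2\]\])/s0=np.array([x0[0]+dx,x0[1]+dy,x0[2],42.])/' -e 's/\[\[0,0,0\],\[2,0,0\],\[0,2,0\],\[0,0,.03\]\]/[[0,0,0,0],[2,0,0,0],[0,2,0,0],[0,0,.03,0],[0,0,0,3]]/' -e 's/maxiter=150/maxiter=250/' fit.py > fit2.py
python3 - <<'E'
s=open('fit2.py').read()
# rounded plate corners, local mask
s=s.replace("h=cv2.convexHull(np.array([pj(p) for p in pts],np.float32))",
"""
                if t==1: pts=[(np.sign(x)*(abs(x)-i),np.sign(y)*(abs(y)-3+i),z) for x,y,z in pts for i in(0,3)]
                h=cv2.convexHull(np.array([pj(p) for p in pts],np.float32))""")
s=s.replace("    def cost(q","    M=cv2.dilate(cv2.resize((lab([*x0,42.],x1,y1,wd,ht)>0).astype(np.float32),(wd,ht),interpolation=cv2.INTER_AREA),np.ones((5,5)))>.1\n    M=M.ravel()\n    def cost(q")
s=s.replace("np.linalg.lstsq(W,A,","np.linalg.lstsq(W[M],A[M],").replace("np.abs(W@C-A)","np.abs(W[M]@C-A[M])")
open('fit2.py','w').write(s)
E
python3 - <<'E'
from fit2 import *
im=viewer.get_image("scene");print("scene");fit(im,im["pixels"],[656.5,-91,.07])
t=viewer.get_image("top");a=cv2.resize(cv2.imread("pics/tc.png"),(190,150),interpolation=cv2.INTER_AREA)[:,:,::-1]
img=t["pixels"].copy();img[140:290,180:370]=a;print("top");fit(t,img,[656.5,-91,.07])
E
```

```text
scene
[657.29 -89.82   0.08  44.12] 4.674391541834153 151.87949077884394
[657.36 -89.86   0.09  44.2 ] 4.984940620977219 151.90463306960962
[657.29 -89.76   0.08  44.21] 4.718963246549652 152.1380661403489
top
[657.83 -88.81   0.07  45.35] 4.159556584275237 55.154318857908386
[657.78 -88.81   0.07  45.47] 4.17477838652831 55.19372078871946
[657.81 -88.6    0.07  45.24] 3.9838708922016624 55.27001659278925
```

Call:
{"name": "play_rows", "arguments": {
  "dp": [
    [0,1,-3],
    [0.5,1,-8],
    [0,0,-12],
    [0,0,-13],
    [0,0,-12],
    [0,0,-8],
    [0,0,-4],
    [0,0,-2]
  ],
  "yaw": [0.2,0.2,0,0,0,0,0,0]
}}

```text
t: 12.02
ee_pos: [655.7, -89.4, 85.2]
orientation: [0.121, -3.137, -0.001]
ft_force: [0.2, -0.1, 0.2]
width: 18.3
grasp_force: 7.1
```

Call:
{"name": "play_rows", "arguments": {
  "dp": [
    [0,0,0],
    [0,0,0],
    [0,0,0],
    [0,0,0],
    [0,0,0],
    [0,0,0]
  ],
  "yaw": [0,0,0,0,0,0]
}}

```text
t: 12.52
ee_pos: [656.5, -89.5, 87.1]
orientation: [-0.121, 3.139, -0.0]
ft_force: [0.9, 0.1, -0.6]
width: 18.6
grasp_force: 7.1
```

```bash
cat > st.py <<'E'
from h import *
from scipy.spatial.transform import Rotation as R
np.set_printoptions(precision=2,suppress=True,linewidth=200)
L=[];Z=[]
for i in range(6):
    im=viewer.get_image("scene");o=ctrl.get_obs();L.append(np.r_[o["ee_pos"],R.from_rotvec(o["orientation"]).as_matrix()[:2,1],o["width"],o["grasp_force"],o["ft_force"]])
L=np.array(L);p=L.mean(0);print(o["t"],p,"sd",L.std(0)[:3]);print("yaw",np.rad2deg(np.arctan2(-p[3],p[4])))
a=np.deg2rad(4.4);e=np.array([-np.sin(a),np.cos(a),0])
t=p[:3].copy();t[2]+=18.7+23-94
for s in(8,-8): print("tip px",proj(im,t+s*e),"line px",proj(im,np.array([657,-89.8,27.5])+s*e))
E
cat >> st.py <<'E'
px=im["pixels"].astype(int);print((px[200:224,262:282,0]-px[200:224,262:282,2]))
E
python3 st.py
```

```text
12.8167 [656.39 -89.51  86.83  -0.08   1.    18.41   7.06   0.21  -0.23  -0.46] sd [0.05 0.01 0.1 ]
yaw 4.430498676548506
tip px [268.2  212.16] line px [268.53 215.02]
tip px [273.16 214.33] line px [273.48 217.21]
[[  6   7   8  11  12  11   7   6  11  13  10  10  14  17  18  18  18  19  20  21]
 [ 13  14  13  15  15  12   6   5  13  16  11   6  14  20  20  20  20  20  21  21]
 [ 16  17  17  18  18  13   4   6  15  18  11   4  14  21  21  21  22  20  21  20]
 [ 19  20  21  20  21  15   2   7  16  18  12   3  12  21  21  21  21  21  21  21]
 [ 20  21  20  20  20  14   2   6  15  17   9   2  12  21  21  21  20  21  20  20]
 [ 21  21  21  21  20  15   2   6  16  17   6   2  12  21  20  21  21  21  20  20]
 [ 21  22  21  20  21  15   1   8  15  18   9   0  11  19  21  21  21  21  20  20]
 [ 21  21  21  22  20  15   4   9  17  19  11   1   9  18  21  21  21  21  21  21]
 [ 21  21  20  21  21  27  47  34  14  17  11   1   9  17  21  21  21  21  21  21]
 [ 21  21  19  16  14  24  69  46   7  10  14  12  20  37  51  78  63  21  20  21]
 [ 30  13   8   6   5  29  82  50   3   5  21  53  47 
[... 408 characters left out ...]
23 110 125 118 134 144 135 148 120]
 [153 143 143 152 103 108 134 149 138 117 124 134 117 107 135 154 151 130 140 118]
 [140 141 142 134 111 116 120 115 126 120 134 145 135 143 135 150 135 115  99  75]
 [116 139 141 121 119 137 134 116 106 125 151 152 131 141 120 117 124 103  41  15]
 [112 119 126 126 122 147 145 116 114 117 142 137 117 118 127 138 149 135  90  49]
 [127 125 111 124 118 124 130 115 121 113 115 120 133 146 152 156 158 160 151 123]
 [ 86 110 108 112 111 111 113 115 109 111 132 147 155 159 159 160 160 159 159 161]
 [ 41  94 112 113 111 115 102  71  51  50  82 139 159 159 159 159 160 160 159 160]
 [ 23  68 105 108  88  65  41  15   5   7  20  47  85 129 154 160 160 160 159 158]]
```

Call:
{"name": "play_rows", "arguments": {
  "dp": [
    [0,0,-1],
    [0,0,-1],
    [0,0,-1],
    [0,0,-1],
    [0,0,-1],
    [0,0,-1],
    [0,0,-0.5],
    [0,0,-0.5]
  ],
  "yaw": [0,0,0,0,0,0,0,0]
}}

```text
t: 13.48
ee_pos: [656.3, -89.5, 79.6]
orientation: [0.121, -3.139, -0.0]
ft_force: [1.1, -0.9, 0.5]
width: 18.4
grasp_force: 7.1
```

Call:
{"name": "play_rows", "arguments": {
  "dp": [
    [0,0,-0.5],
    [0,0,-0.5],
    [0,0,-0.5],
    [0,0,-0.5],
    [0,0,-0.5],
    [0,0,-0.5],
    [0,0,-0.5],
    [0,0,-0.5]
  ],
  "yaw": [0,0,0,0,0,0,0,0]
}}

```text
t: 14.15
ee_pos: [656.4, -89.5, 75.7]
orientation: [-0.121, 3.139, -0.0]
ft_force: [-1.2, 0.2, 0.5]
width: 18.8
grasp_force: 7.7
```

Call:
{"name": "play_rows", "arguments": {
  "dp": [
    [0,0,0],
    [0,0,0],
    [0,0,0],
    [0,0,0]
  ],
  "yaw": [0,0,0,0]
}}

```text
t: 14.48
ee_pos: [656.4, -89.5, 75.7]
orientation: [-0.122, 3.139, -0.0]
ft_force: [-0.9, -0.0, 0.6]
width: 18.4
grasp_force: 7.6
```

```bash
cat >> st.py <<'E'
K=12;x1,y1=240,190;b=cv2.resize(im["pixels"][y1:237,x1:303,::-1],None,fx=K,fy=K,interpolation=cv2.INTER_CUBIC);cv2.imwrite("pics/f.png",b)
E
python3 st.py
```

```text
14.7833 [656.36 -89.49  75.71  -0.08   1.    18.5    7.65   0.13  -0.07   0.52] sd [0.01 0.01 0.01]
yaw 4.43163216333819
tip px [268.24 216.73] line px [268.53 215.02]
tip px [273.18 218.93] line px [273.48 217.21]
[[  6   6   8  10  12  12  11  12  15  20  18  16  16  18  19  18  19  20  21  21]
 [ 12  13  14  15  15  15  12  12  16  16  12  11  15  20  20  21  20  21  21  20]
 [ 16  16  16  18  18  15  12  13  16  17  12  12  17  21  21  21  21  20  21  21]
 [ 19  19  19  20  20  17  12  11  17  18  11  11  17  21  21  20  20  20  20  21]
 [ 21  21  21  21  21  18  11   8  14  18  12  11  16  21  21  20  20  20  21  21]
 [ 20  20  21  21  21  17   8   6  15  17  13  10  14  20  21  21  21  21  21  20]
 [ 20  21  20  21  20  17   7   6  15  18  11   5  13  20  21  20  21  20  21  21]
 [ 21  21  21  21  20  16   3   6  15  19  11   3  13  21  21  21  21  21  21  21]
 [ 20  21  20  20  21  15   2   5  13  16   9   2  13  20  21  22  21  20  21  21]
 [ 21  21  19  16  14   8   1   4   7   9   6   2  24  40  50  78  63  21  21  21]
 [ 30  14   8   6   6   3   2   2   4   5   4   1  22  
[... 407 characters left out ...]
01 104 124 119 134 144 135 148 120]
 [138 142 143 152 104 103 121 139 137 116 116 126 121 106 135 154 151 130 140 118]
 [128 141 141 135 111 110 112 115 125 119 112 140 150 143 135 150 136 116  98  75]
 [121 137 129 120 119 136 133 117 100  96 105 127 144 141 119 117 124 103  41  15]
 [117 117 116 125 122 147 144  93  93  99 109 115 116 119 128 138 149 136  89  49]
 [126 126 110 124 119 124 127 104 110 114 115 121 133 146 152 155 161 159 151 123]
 [ 86 110 109 118 119 111 115 115 109 111 131 145 155 159 159 160 159 159 159 159]
 [ 41  93 111 117 116 115 102  71  52  48  83 138 158 159 160 160 159 160 160 160]
 [ 23  68 104 108  88  66  41  14   5   8  21  47  86 130 154 160 160 158 159 160]]
```

View pics/f.png

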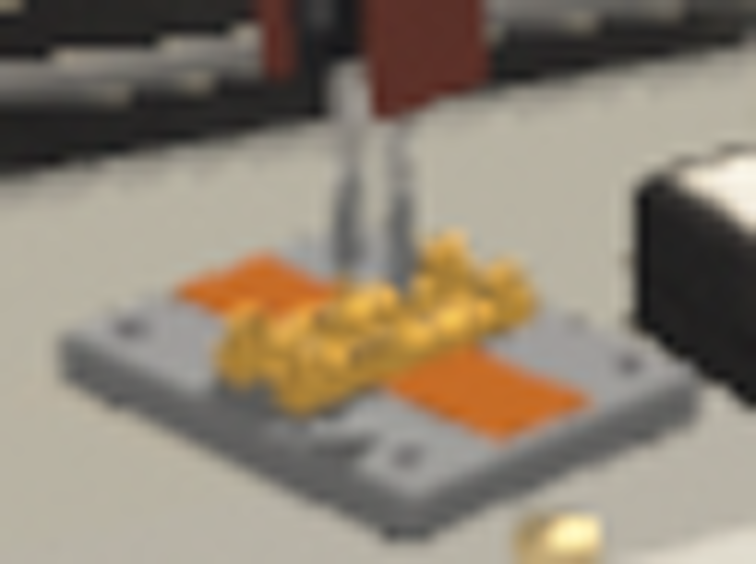

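```bash
python3 -c "
from workcell import ticket
print(ticket.close_job())"
```

```text
the job is handed in; nothing more can be done
None
```

I handed the job in at about 15 s with the gripper still holding the tweezers upright on the bars. By my measurements the tips were about 16 mm apart and on the lines to within about 1 mm, and both pins were pushed in roughly 3–4 mm of their 8 mm travel. The system returned no verdict.

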